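Turn the reversed chisel round in its box

ROBOT

A 7-joint arm with a two-finger parallel gripper is mounted at the origin on a cart in front of the work surface, level with it; the furniture and walls round the work are solid. World frame = base frame: x ahead of the robot, y to its left, z up, the work surface at z = 0. Lengths are in m, angles in rad, forces in N, time in s.
With the tool pointing down it reaches from about 0.4 to 0.85 m from the base axis. Payload 4.5 kg.
Tool frame: the origin (TCP) lies at the very end of the fingers, on their centre line; the grasp point (between the pads) lies 19 mm behind it; z points along the fingers, y is the line along which they close (so a half turn about z gives the same grasp; the last joint's range is limited). The gripper opens to 88 mm and grips with 3 to 60 N. Pads are 18 mm wide; open, the fingers measure 123 mm over their backs; the gripper's body (75 mm by 187 mm) begins 45 mm behind the grasp point.
Start: joints at [-1.125, 0.689, -0.195, 1.565, 0.157, 0.902, -0.215], TCP at [0.25, 0.573, 0.239] pointing down, gripper open.
Joint ranges: [-3.01, 3.01], [-0.46, 2.08], [-1.47, 1.51], [0.13, 2.56], [-1, 4.14], [0.04, 2.09], [-2.66, 2.66]. Speed limits (rad/s): [2.57, 2.57, 3.14, 3.14, 3.14, 3.14, 3.14].

INTERFACE

Orientations are given as a unit quaternion [x, y, z, w].
In Python, from plant import r, optics gives the robot as it stands.
- The arm moves only by the tool servo_tool, never from a script. Its arguments are lists of equal length, an entry for each row: "translation": the shift along the tool's x, y, z in m, a list of three; "turn": the turn, a rotation vector about the tool's x, y, z in rad, a list of three. In form: {"translation": [[dx, dy, dz], ...], "turn": [[rx, ry, rz], ...]}. A call has 1 to 10 rows; each row shifts and turns the commanded pose from where the row before left it, along the tool's axes as they then stand; what a row does not reach is not made up. A row lasts 1/8 s, in which the tool goes at most 62.5 mm and 10.7 degrees, less where a joint would pass 70% of its speed; a pose out of reach is approached as far as the arm can. A call is refused whole if a number of a shift passes 0.0625 or a number of a turn 0.188, either way. A call with a gripper value outside its range is refused whole. "grip" is the opening, from 0 (shut) to 1 (fully open), set as the call begins (left out, the last holds). The fingers move at their own pace and stop on an object; "grip_force" is the grip in N (left out, the last holds). Time passes only in rows, so rows that do not move let the fingers close. It gives the time, the measured TCP pose, the force, the opening and the grip force at its end, in the units of the state.
- r.get_state(): the state, without advancing time (a new reading comes with each control period).
- optics.snapshot(name): name is "side" or "top" or "wrist"; returns a dict with "img" (384x512x3 uint8, red, green, blue), "z_map" (384x512 float32, m along the optical axis (not along the pixel's ray), 0 where there is no reading), "mtx" (3x3 intrinsics, pixels), "k1" (the pictures are not rectified: a ray, as slopes to the right and down, at radius r is drawn at 1 + k1 r^2 times it, then the intrinsics apply), "R" (3x3) and "t" (3): a world point X has camera coordinates R X + t. Camera axes: x right, y down, z forward; pixel columns grow to the right and rows downward; lengths in m; the calibration is good to about 2 mm. A picture is of the moment at which its call begins.
- r.finish_job(): hands the job in; it is judged then, once.
The state is a dict: "clock": time; "q": joint angles; "qd": joint speeds; "joint_torque": joint torques, N m; "tool_pos": TCP position; "eef_rot": TCP orientation; "contact_force": force on the tool from outside, world axes, zero at the start; "moment": the same for the moment, N m; "opening": opening from 0.0 (shut) to 1.0 (fully open); "finger_force": force on a finger pad.
Only numpy, scipy, OpenCV 4.12 (cv2) and the standard library are available. Lean on these libraries where they do the work, as an engineer would, in place of code of your own. Each camera call takes 0.05 s, during which the arm holds its last target. There are 200 camera calls.

TASK

One of the three chisels in the plywood chisel box was put back the wrong way round, with its handle under the cover board and its cutting edge out where a hand goes in. Take it out, turn it round and put it back in its own place with the blade under the cover board like the other two, its handle pressed fully down into the snug foam cut-outs. Do not disturb the other two chisels or anything else on the bench.

Things in the scene. Friction and masses are not known exactly. Their poses are not given: they have to be found in the camera images.
- chisel_box: Open-topped plywood box fixed to the bench, 272 (x) x 301 (y) x 88 mm; origin under its centre, z up. Inside 252 x 281 mm; floor 8 mm thick, walls 10 mm thick, wall tops at z = 80 mm. Three places side by side at x = -60, 0, +60 mm, each for one chisel lying along y on the box floor. Its -y part is open above, its +y part is under a cover board
- cover_edge (a point): Middle of the upper edge of the fixed cover board (box frame 0, 2, 88 mm). The board is 8 mm thick, lies on the wall tops (z 80 to 88) and covers the box's full width from y = +2 to y = +150 mm, with nothing but bare floor 72 mm below it. The box is open from y = -140 to y = +2 mm, 142 mm long
- finger_trough (a point): On the box floor (box frame 0, -66, 8 mm), middle of the 53 mm finger trough (y = -93 to -40) across all places, between two rows of black foam blocks, 18 mm wide, 28 mm high (middles y = -102, -31). Gaps between blocks, one per place, reach the floor; springy lips 22 mm up leave 24 mm (5 mm give, 3.5 N/mm each). A handle is pressed past them with about 6 to 16 N in all, onto the floor
- chisel: The reversed 18 mm chisel, yellowish handle, 261 mm long, 0.13 to 0.24 kg. Origin under its middle, level with the handle's underside; +y to the butt, -y to the edge, z up. Balance point y = +46 mm. It starts on the box floor in its place, middle at the box's y = 0, its +y along the box's +y. Put back rightly: middle again near y = 0, its +y along the box's -y
- chisel_handle (a point): Middle of its round wooden handle (chisel frame 0, 66, 13 mm, on the axis). The handle runs from y = +4 to +130 mm, 29 mm wide and 26 mm high, full width from y = 21 to 111. A steel ferrule 18 mm thick joins it to the blade at y = -9 to +6
- chisel_tip (a point): Middle of its cutting edge (chisel frame 0, -130, 13 mm). The blade runs from y = -130 to -8 mm, 18 mm wide and 5 to 8 mm thick, its middle at z = 13 mm: where the handle lies on a flat surface the blade hovers about 9 mm over it
- clear_bench (a point): Middle of a patch of bare bench top, 300 (x) x 120 mm (y), to the right of the box as the robot sees it, where something can be laid down; low tools lie round it, a vice stands beyond its near right corner
- wide_chisel: 25 mm chisel of the same length and handle, lying rightly in the box: origin under its middle, its +y (butt of the handle) along the box's -y, handle seated in the foam, blade under the cover board. To be left alone
- narrow_chisel: 12 mm chisel, 257 mm long, same handle and frame, lying rightly in the box like the wide one. To be left alone
- sanding_block: Bystander: cork sanding block 64 x 112 x 34 mm on the bench; origin under its centre, y along its length
- offcut: Bystander: sawn offcut 36 x 150 x 30 mm; origin under its centre, y along its length
- tape_measure: Bystander: pocket tape measure 35 x 91 x 64 mm standing on its base; origin under its centre

How it is judged:
By the outcome, as a careful person would: the job done as asked, in the order asked, and still so for the second after the job is handed in, with the robot touching nothing.
It also fails if it takes over 69 s, if anything falls off the work surface, if the arm or the gripper's body presses on something with over 40 N, if the wrist force passes 120 N, or if a joint passes its speed limit or range.

## Working session

There is one attempt and no reset: what is moved stays moved. The work goes in short steps, Python scripts to look and compute and a tool call to move; the robot and the scene stay as the last step left them, time stands still between calls to the robot, and variables do not carry over. Pictures are saved under pics/ and viewed, at most 10 in all, crops included, and the job is handed in when it is done.

Besides the shell and the picture viewer there is one more tool, called after "Call:" as name(argument=value, ...), one argument or row to a line, values as JSON. servo_tool: Moves the arm, as the interface text tells. Its arguments: {"type":"object","properties":{"translation":{"type":"array"},"turn":{"type":"array"},"grip":{"type":"number"},"grip_force":{"type":"number"}},"required":["translation","turn"]}

```bash
ls; mkdir -p pics; cat > h.py <<'E'
import numpy as np, cv2
from plant import r, optics
def load(n):
    d=np.load(f'{n}.npz'); return {k:d[k] for k in d.files}
def snap(n,save=None):
    s=optics.snapshot(n); np.savez(f'{save or n}.npz',**s); return s
def pts(s):
    """world points for all pixels from depth"""
    K=s['mtx'];h,w=s['z_map'].shape
    u,v=np.meshgrid(np.arange(w),np.arange(h))
    n=rays(s,np.stack([u,v],-1).reshape(-1,2)).reshape(h,w,2)
    z=s['z_map'];c=np.dstack([n*z[...,None],z])
    return (c-s['t'])@s['R']
def rays(s,uv):
    K=np.array(s['mtx']);k=float(s['k1'])
    return cv2.undistortPoints(np.array(uv,float).reshape(-1,1,2),K,np.array([k,0,0,0])).reshape(-1,2)
def onplane(s,uv,z):
    n=rays(s,uv);d=np.c_[n,np.ones(len(n))]@s['R'];o=-s['R'].T@s['t']
    return o+d*((z-o[2])/d[:,2])[:,None]
E
python3 - <<'E'
from h import *
for n in ['top','side']:
    s=snap(n); cv2.imwrite(f'pics/{n}0.png',s['img'][...,::-1]); print(n,-s['R'].T@s['t'],s['R'][2],s['mtx'][0,0],s['k1'],(s['z_map']>0).mean())
st=r.get_state(); print(st)
E
```

```text
pics
top [ 0.12732525 -0.26162499  1.34795527] [ 0.34961465  0.16989363 -0.92136082] 497.04305032334304 0.020606232638229423 0.9959767659505209
side [ 0.54679547 -1.1866455   0.59714647] [ 0.03476123  0.91182837 -0.40909741] 406.23618822592726 0.012006205708258109 0.9960581461588541
{'clock': 0.1, 'q': array([-1.12518426,  0.68990982, -0.19449416,  1.56620496,  0.15728233,
        0.90251124, -0.21508645]), 'qd': array([ 7.07667024e-04, -1.77516678e-03,  2.05907628e-04, -2.55687702e-03,
       -7.49534719e-04, -6.40618568e-05, -1.02976869e-03]), 'joint_torque': array([-2.93262623e-03, -5.28500104e+01, -1.27133623e+00, -1.53837597e+01,
       -5.25423686e-02,  1.94693515e-03,  3.48064532e-05]), 'tool_pos': array([0.24999544, 0.57221695, 0.23799286]), 'eef_rot': array([ 2.04427351e-01,  9.78881393e-01, -8.16072662e-04, -1.08103220e-04]), 'contact_force': array([ 0.53330336, -0.6481024 ,  0.00762936]), 'moment': array([ 0.03469387, -0.01216064,  0.07191317]), 'finger_force': 0.0, 'opening': 0.9977116692164033}
```

View pics/top0.png

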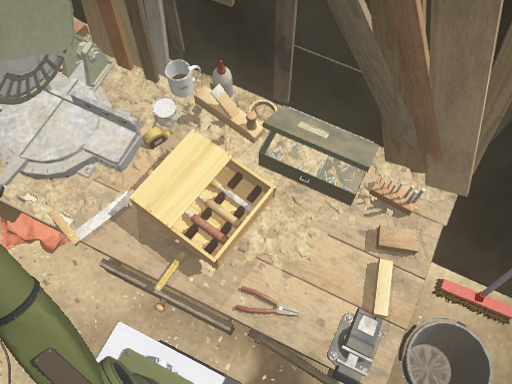

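View pics/side0.png

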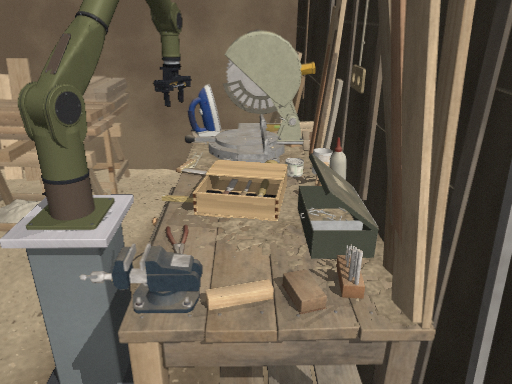

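The top picture shows the box around (204,197), with its cover board to the upper left and its handles around (205,225), (222,210) and (232,192). The bare bench right of the box is around (280,240). Next I'll measure.

```bash
python3 - <<'E'
from h import *
s=load('top');P=pts(s)
z=P[...,2]
roi=np.zeros(z.shape,bool);roi[120:275,120:285]=1
m=(roi&(abs(z-.088)<.005)).astype(np.uint8)
n,l,st,c=cv2.connectedComponentsWithStats(m);i=1+np.argmax(st[1:,4]);print(st[i])
q=P[l==i];rect=cv2.minAreaRect(q[:,:2].astype(np.float32));print('cover',rect,q[:,2].mean());print(cv2.boxPoints(rect))
img=s['img'][120:275,120:285];big=cv2.resize(img,None,fx=4.8,fy=3.87*4.8/4.8,interpolation=cv2.INTER_CUBIC)
big=cv2.resize(img,(640,600),interpolation=cv2.INTER_CUBIC)
cv2.imwrite('pics/crop0.png',big[...,::-1])
# bench height map right of box
b=P[150:330,200:420];print('bench z med',np.median(b[...,2]))
for uv in [(280,235),(300,220),(260,270),(320,250),(267,305),(345,340),(385,290),(398,240),(400,195),(315,175),(185,275)]: print(uv,P[uv[1],uv[0]].round(3))
E
```

```text
[ 130  130  103   99 4271]
cover ((0.558235228061676, 0.1868996024131775), (0.15066710114479065, 0.27215322852134705), 79.4235610961914) 0.08700097685810713
[[0.41064316 0.13782239]
 [0.67817277 0.08786943]
 [0.7058273  0.23597682]
 [0.4382977  0.28592977]]
bench z med 0.0014578987761035612
(280, 235) [ 0.552 -0.125  0.004]
(300, 220) [ 0.62  -0.156 -0.001]
(260, 270) [ 0.437 -0.118 -0.003]
(320, 250) [ 0.563 -0.244  0.001]
(267, 305) [ 0.359 -0.177 -0.   ]
(345, 340) [ 0.356 -0.392  0.07 ]
(385, 290) [ 0.529 -0.443  0.031]
(398, 240) [ 0.676 -0.426  0.03 ]
(400, 195) [ 0.806 -0.385  0.029]
(315, 175) [ 0.766 -0.138  0.007]
(185, 275) [ 0.334  0.062 -0.006]
```

View pics/crop0.png

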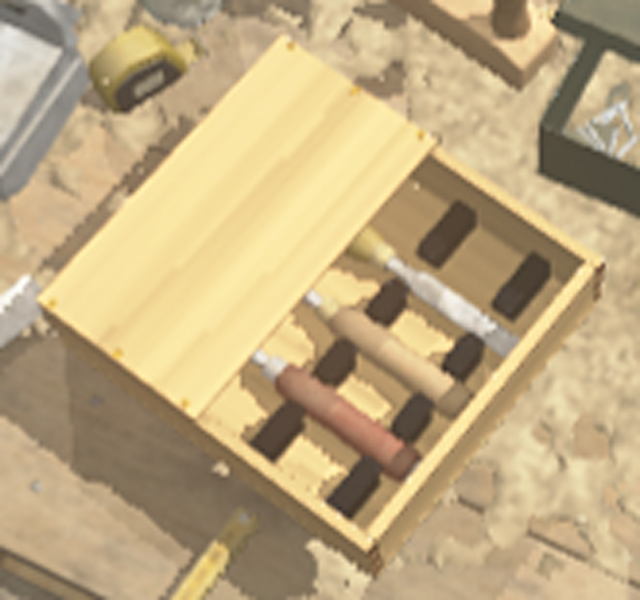

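The crop shows the reversed chisel in the place farthest from the robot (box x = +60): ferrule at about (392,264), blade running to about (515,343), yellowish handle under the cover.

```bash
cat >> h.py <<'E'
from scipy.spatial.transform import Rotation as Ro
def delta(p,yaw=None,pitch=0):
    """tool-frame shift to world p; yaw = world angle (deg) of tool y, pointing down"""
    st=r.get_state();R=Ro.from_quat(st['eef_rot'])
    print('t',round(st['clock'],2),'pos',st['tool_pos'].round(4),'q',st['q'].round(2),'F',st['contact_force'].round(1),'open',round(st['opening'],3))
    print('shift tool',R.inv().apply(np.array(p)-st['tool_pos']).round(4))
    if yaw is not None:
        a=np.deg2rad(yaw);y=np.array([np.cos(a),np.sin(a),0]);z=np.array([0,0,-1.])
        T=Ro.from_matrix(np.c_[np.cross(y,z),y,z])*Ro.from_euler('y',pitch,degrees=True)
        print('turn tool',(R.inv()*T).as_rotvec().round(4))
E
python3 - <<'E'
from h import *
s=load('top');P=pts(s);z=P[...,2]
# line fit of wall outer edges: wall tops
a=np.deg2rad(79.42-90);ex=np.array([np.cos(a),np.sin(a)]);ey=np.array([-ex[1],ex[0]])
O=np.array([.5442,.1115])
L=(P[...,:2]-O)@np.c_[ex,ey]
m=(abs(z-.08)<.0035)&(abs(L[...,0])<.16)&(L[...,1]<-.005)&(L[...,1]>-.17)
q=L[m];print('walls x',np.percentile(q[:,0],[1,99]),'y',np.percentile(q[:,1],[1,99]))
m=(abs(z-.088)<.004)&(abs(L[...,0])<.16)&(abs(L[...,1]-.075)<.1)
q=L[m];print('cover x',np.percentile(q[:,0],[1,99]),'y',np.percentile(q[:,1],[1,99]))
# bright grey blade of reversed chisel
hsv=cv2.cvtColor(s['img'],cv2.COLOR_RGB2HSV)
m=(abs(L[...,0]-.06)<.03)&(L[...,1]<.0)&(L[...,1]>-.13)&(z>.012)&(z<.04)&(hsv[...,1]<70)&(hsv[...,2]>120)
vu=np.argwhere(m);W=onplane(s,vu[:,::-1],.024);l=(W[:,:2]-O)@np.c_[ex,ey]
print('blade',len(l),l.min(0),l.max(0));k=np.polyfit(l[:,1],l[:,0],1);print(k,np.polyval(k,-.053))
# height map obstacles
print('bench patch:')
for y in np.arange(-.06,-.34,-.04):
    print(round(y,2),[round(float(np.percentile(z[(abs(P[...,0]-x)<.02)&(abs(P[...,1]-y)<.02)],95))*1000) if ((abs(P[...,0]-x)<.02)&(abs(P[...,1]-y)<.02)).any() else None for x in np.arange(.36,.80,.04)])
print('path:')
for y in np.arange(.7,.0,-.07):
    print(round(y,2),[round(float(np.percentile(z[(abs(P[...,0]-x)<.035)&(abs(P[...,1]-y)<.035)],98))*1000) if ((abs(P[...,0]-x)<.035)&(abs(P[...,1]-y)<.035)).any() else None for x in np.arange(.2,.9,.07)])
p=np.r_[O+.06*ex-.053*ey,.2];print(p,np.rad2deg(a));delta(p,np.rad2deg(a))
E
```

```text
walls x [-0.13550455  0.134884  ] y [-0.14989057 -0.00820942]
cover x [-0.1329558   0.13283204] y [0.00320577 0.14887104]
blade 212 [ 0.04821574 -0.12479302] [ 0.06795293 -0.00824644]
[0.0003803  0.05789188] 0.0578717274197425
bench patch:
-0.06 [3, 3, 5, 6, 8, 76, 81, 80, 7, 81, 196, 176]
-0.1 [11, 2, 4, 4, 6, 5, 9, 7, 4, 81, 197, 175]
-0.14 [14, 4, 3, 6, 5, 6, 6, 4, 6, 83, 196, 176]
-0.18 [14, 4, 3, 4, 5, 6, 6, 5, 4, 82, 196, 177]
-0.22 [13, 3, 3, 3, 4, 4, 5, 3, 5, 82, 197, 175]
-0.26 [12, 3, 4, 3, 3, 3, 3, 3, 4, 81, 196, 176]
-0.3 [3, 3, 3, 3, 3, 3, 3, 3, 5, 3, 4, 37]
-0.34 [3, 3, 3, 3, 3, 3, 3, 4, 3, 3, 31, 74]
path:
0.7 [-706, -710, 6, 82, 83, 83, 107, 130, 131, 67]
0.63 [-707, 64, 76, 82, 324, 425, 473, 434, 374, 185]
0.56 [-704, 5, 12, 81, 84, 84, 143, 137, 192, 181]
0.49 [-702, 11, 20, 54, 80, 84, 142, 58, 9, 233]
0.42 [-704, 21, 18, 6, 59, 83, 139, 37, 60, 96]
0.35 [-701, 18, 14, 14, 12, 80, 119, 63, 60, 97]
0.28 [-700, 2, 4, 88, 92, 91, 90, 5, 6, 56]
0.21 [-702, 2, 4, 90, 92, 92, 92, 92, 7, 123]
0.14 [-74, 17, 6, 89, 92, 92, 92, 92, 48, 77]
0.07 [-67, 18, 19, 81, 38, 37, 88, 88, 53, 114]
[0.59344873 0.04838453 0.2       ] -10.579999999999998
t 0.1 pos [0.25   0.5722 0.238 ] q [-1.13  0.69 -0.19  1.57  0.16  0.9  -0.22] F [ 0.5 -0.6  0. ] open 0.998
shift tool [-0.5244 -0.3425  0.0386]
turn tool [-1.3000e-03  1.2000e-03  1.3437e+00]
```

Call:
servo_tool(
  translation=[
    [-0.05, -0.033, 0],
    [-0.05, -0.033, 0],
    [-0.05, -0.033, 0],
    [-0.05, -0.033, 0],
    [-0.05, -0.033, 0],
    [-0.05, -0.033, 0],
    [-0.05, -0.033, 0],
    [-0.05, -0.033, 0],
    [-0.05, -0.033, 0],
    [-0.05, -0.033, 0],
  ],
  turn=[
    [0, 0, 0],
    [0, 0, 0],
    [0, 0, 0],
    [0, 0, 0],
    [0, 0, 0],
    [0, 0, 0],
    [0, 0, 0],
    [0, 0, 0],
    [0, 0, 0],
    [0, 0, 0],
  ],
  grip=0.36,
  grip_force=20,
)

```text
clock: 1.35
tool_pos: [0.5769, 0.0685, 0.2385]
eef_rot: [0.204, 0.979, 0.0, -0.0]
contact_force: [0.6, 1.4, 0.7]
opening: 0.361
finger_force: 0.0
```

Call:
servo_tool(
  translation=[
    [-0.024, -0.012, 0.038],
    [0, 0, 0],
    [0, 0, 0],
    [0, 0, 0],
    [0, 0, 0],
    [0, 0, 0],
    [0, 0, 0],
    [0, 0, 0],
    [0, 0, 0],
  ],
  turn=[
    [0, 0, 0.168],
    [0, 0, 0.168],
    [0, 0, 0.168],
    [0, 0, 0.168],
    [0, 0, 0.168],
    [0, 0, 0.168],
    [0, 0, 0.168],
    [0, 0, 0.168],
    [0, 0, 0],
  ],
)

```text
clock: 2.48
tool_pos: [0.5932, 0.0499, 0.2003]
eef_rot: [0.769, 0.64, -0.0, -0.0]
contact_force: [-0.1, -0.2, 0.2]
opening: 0.36
finger_force: 0.0
```

```bash
python3 - <<'E'
from h import *
s=snap('wrist','w1');cv2.imwrite('pics/w1.png',s['img'][...,::-1])
delta([.5934,.0484,.06],-10.58)
E
```

```text
t 2.52 pos [0.5932 0.0498 0.2004] q [-0.24  0.7   0.14  1.71 -0.13  0.74 -0.22] F [-0.3  0.1 -0.1] open 0.357
shift tool [-0.0013  0.0005  0.1404]
turn tool [-0.0007  0.0005  0.0031]
```

View pics/w1.png

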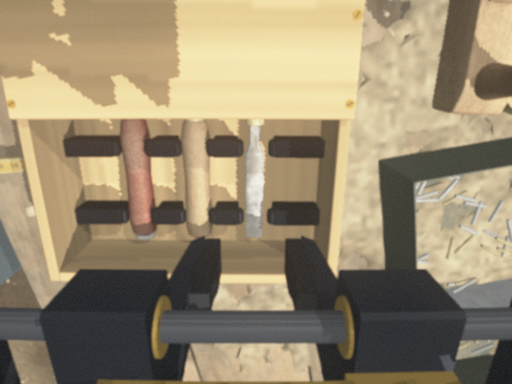

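The wrist view shows the bright blade at column ~255, rows 122–237, between the foam rows (rows ~147 and ~213); the fingertips straddle it at columns ~215 and ~290. I'll measure the blade line and the foam rows in world coordinates.

```bash
python3 - <<'E'
from h import *
s=load('w1');img=s['img'];hsv=cv2.cvtColor(img,cv2.COLOR_RGB2HSV)
m=np.zeros(hsv.shape[:2],bool);m[122:238,238:272]=1
b=m&(hsv[...,1]<60)&(hsv[...,2]>130)
a=np.deg2rad(-10.58);ex=np.array([np.cos(a),np.sin(a)]);ey=np.array([-ex[1],ex[0]]);O=np.array([.5442,.1115]);B=np.c_[ex,ey]
vu=np.argwhere(b);l=(onplane(s,vu[:,::-1],.024)[:,:2]-O)@B
print('blade',len(l),np.percentile(l,[1,99],axis=0));k=np.polyfit(l[:,1],l[:,0],1);print(k,np.polyval(k,-.053))
f=(hsv[...,2]<60);f[:130]=0;f[230:]=0;f[:,:60]=0;f[:,330:]=0
n,lab,st,c=cv2.connectedComponentsWithStats(f.astype(np.uint8))
for i in range(1,n):
    if st[i,4]>150:
        p=(onplane(s,np.argwhere(lab==i)[:,::-1],.036)[:,:2]-O)@B;print(st[i],np.percentile(p,[2,98],axis=0).round(4).tolist())
P=pts(s);z=P[...,2];L=(P[...,:2]-O)@B
q=L[(abs(z-.08)<.003)&(abs(L[...,0])<.15)&(L[...,1]<-.01)&(L[...,1]>-.17)];print('walls',np.percentile(q,[1,99],axis=0))
q=L[(abs(z-.088)<.003)];print('cover edge y',np.percentile(q[:,1],[.5,1,2]))
E
```

```text
blade 1897 [[ 0.05165335 -0.125409  ]
 [ 0.0701441  -0.00742506]]
[0.00619258 0.06125752] 0.060929312543573526
[ 80 202  48   9 187] [[-0.1138, -0.09], [-0.0685, -0.0824]]
[273 203  46  21 700] [[0.083, -0.1049], [0.1244, -0.0831]]
walls [[-0.13339628 -0.14721445]
 [ 0.13774311 -0.01131532]]
cover edge y [-0.04435112  0.00524426  0.00625532]
```

Call:
servo_tool(
  translation=[
    [0, 0.0015, 0.04],
    [0, 0, 0.04],
    [0, 0, 0.04],
    [0, 0, 0.03],
    [0, 0, 0.015],
    [0, 0, 0.007],
    [0, 0, 0.005],
    [0, 0, 0.004],
    [0, 0, 0],
  ],
  turn=[
    [0, 0, 0],
    [0, 0, 0],
    [0, 0, 0],
    [0, 0, 0],
    [0, 0, 0],
    [0, 0, 0],
    [0, 0, 0],
    [0, 0, 0],
    [0, 0, 0],
  ],
)

```text
clock: 3.65
tool_pos: [0.5951, 0.0495, 0.02]
eef_rot: [0.769, 0.639, 0.0, 0.0]
contact_force: [0.4, 0.6, -1.3]
opening: 0.363
finger_force: 0.0
```

Call:
servo_tool(
  translation=[
    [0, 0, 0],
    [0, 0, 0],
    [0, 0, 0],
    [0, 0, 0],
    [0, 0, 0],
  ],
  turn=[
    [0, 0, 0],
    [0, 0, 0],
    [0, 0, 0],
    [0, 0, 0],
    [0, 0, 0],
  ],
  grip=0,
  grip_force=60,
)

```text
clock: 4.28
tool_pos: [0.5951, 0.0494, 0.0198]
eef_rot: [0.769, 0.639, 0.0, 0.0]
contact_force: [0.5, 1.0, 0.5]
opening: 0.171
finger_force: 60.0
```

```bash
cat > rows.py <<'E'
import numpy as np
def rows(poses):
    """poses (y,z,th_deg): box plane poses of TCP; tool x=+y, tool z=-z, th>0 tips -y end up -> tool rows (x,z,ry)"""
    for (y0,z0,a),(y1,z1,b) in zip(poses,poses[1:]):
        t=np.deg2rad(a);tx=np.array([np.cos(t),-np.sin(t)]);tz=np.array([-np.sin(t),-np.cos(t)])
        d=np.array([y1-y0,z1-z0]);print([round(float(d@tx),4),0,round(float(d@tz),4)],[0,round(-float(np.deg2rad(b-a)),4),0])
E
python3 - <<'E'
from rows import *
def pose(th,d,lift):
    t=np.deg2rad(th);y,z=-.183,.0118
    return (.130-d+y*np.cos(t)+z*np.sin(t),.008+lift-y*np.sin(t)+z*np.cos(t),th)
ps=[pose(th,d,l) for th,d,l in [(0,0,0),(2,0,.001),(4,0,.002),(7,0,.003),(10,.003,.003),(13,.010,.003),(16,.018,.003),(18,.026,.003),(20,.035,.003)]]
print(np.round(ps,3)[-1]);rows(ps)
E
```

```text
[-0.073  0.085 20.   ]
[0.0005, 0, -0.0074] [0, -0.0349, 0]
[0.0005, 0, -0.0074] [0, -0.0349, 0]
[0.0008, 0, -0.0106] [0, -0.0524, 0]
[-0.0021, 0, -0.0092] [0, -0.0524, 0]
[-0.006, 0, -0.0083] [0, -0.0524, 0]
[-0.0069, 0, -0.0078] [0, -0.0524, 0]
[-0.0072, 0, -0.0042] [0, -0.0349, 0]
[-0.008, 0, -0.0036] [0, -0.0349, 0]
```

Call:
servo_tool(
  translation=[
    [0.0005, 0, -0.0074],
    [0.0005, 0, -0.0074],
    [0.0008, 0, -0.0106],
    [0, 0, 0],
  ],
  turn=[
    [0, -0.035, 0],
    [0, -0.035, 0],
    [0, -0.0525, 0],
    [0, 0, 0],
  ],
)

```text
clock: 4.78
tool_pos: [0.5958, 0.0543, 0.0451]
eef_rot: [0.767, 0.639, -0.046, 0.039]
contact_force: [-0.9, 0.3, -1.4]
opening: 0.171
finger_force: 59.9
```

```bash
python3 - <<'E'
from h import *
s=snap('wrist','w2')
cv2.imwrite('pics/w2.png',s['img'][...,::-1])
E
```

```text
(no output)
```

View pics/w2.png

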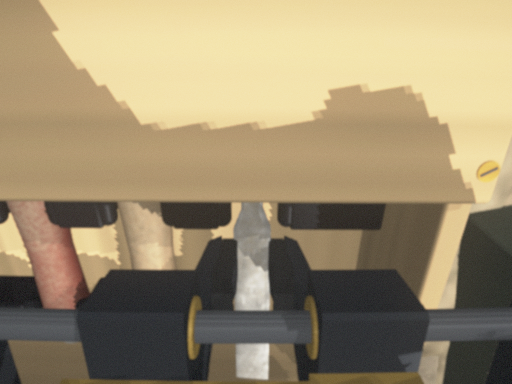

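The wrist view shows the blade (column ~252, rows 200–378) held between the fingers and lifted, with the shoulder visible at (253,215). I'll go on tilting and drawing it out.

Call:
servo_tool(
  translation=[
    [-0.0021, 0, -0.0092],
    [-0.006, 0, -0.0083],
    [-0.0069, 0, -0.0078],
    [-0.0072, 0, -0.0042],
    [-0.008, 0, -0.0036],
    [0, 0, 0],
  ],
  turn=[
    [0, -0.0525, 0],
    [0, -0.0525, 0],
    [0, -0.0525, 0],
    [0, -0.035, 0],
    [0, -0.035, 0],
    [0, 0, 0],
  ],
)

```text
clock: 5.58
tool_pos: [0.5911, 0.0293, 0.0847]
eef_rot: [0.758, 0.629, -0.134, 0.111]
contact_force: [0.1, 0.1, -0.8]
opening: 0.175
finger_force: 59.9
```

```bash
python3 - <<'E'
from h import *
delta([.5934,.0484,.085])
s=snap('side','s2');cv2.imwrite('pics/s2.png',cv2.resize(s['img'][130:240,170:310],None,fx=5,fy=5,interpolation=cv2.INTER_CUBIC)[...,::-1])
E
```

```text
t 5.58 pos [0.5911 0.0293 0.0847] q [-0.52  0.97  0.42  1.69 -0.05  0.67 -0.39] F [ 0.1  0.1 -0.8] open 0.175
shift tool [ 0.018  -0.0012 -0.0069]
```

View pics/s2.png

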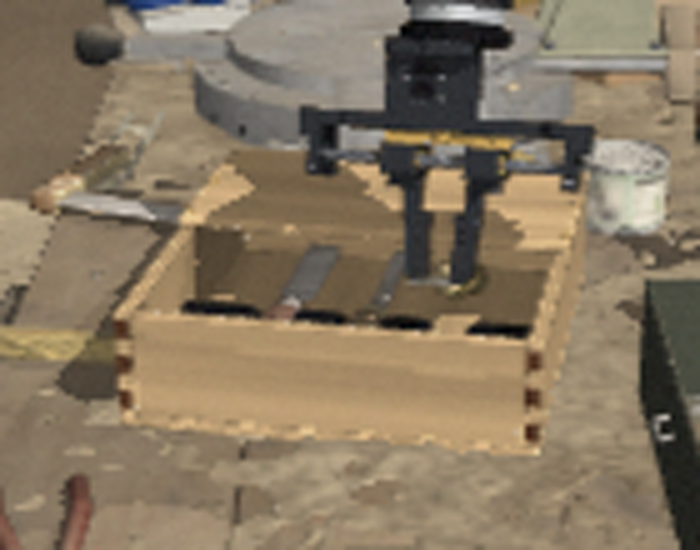

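The side crop shows the blade end-on at (447,283) between the fingertips, with the yellowish handle behind it. Next I'll slide it out along its own axis.

Call:
servo_tool(
  translation=[
    [-0.015, 0, 0],
    [-0.02, 0, 0],
    [-0.02, 0, 0],
    [-0.02, 0, 0],
    [-0.02, 0, 0],
    [-0.02, 0, 0],
    [-0.02, 0, 0],
    [-0.01, 0, 0],
    [0, 0, 0],
  ],
  turn=[
    [0, 0, 0],
    [0, 0, 0],
    [0, 0, 0],
    [0, 0, 0],
    [0, 0, 0],
    [0, 0, 0],
    [0, 0, 0],
    [0, 0, 0],
    [0, 0, 0],
  ],
)

```text
clock: 6.75
tool_pos: [0.5661, -0.1048, 0.1347]
eef_rot: [0.758, 0.629, -0.134, 0.111]
contact_force: [0.5, 0.5, -0.6]
opening: 0.169
finger_force: 60.0
```

```bash
python3 - <<'E'
from h import *
delta([.5934,.0484,.085])
s=snap('top','t3');cv2.imwrite('pics/t3.png',cv2.resize(s['img'][120:320,140:340],(600,600),interpolation=cv2.INTER_CUBIC)[...,::-1])
E
```

```text
t 6.75 pos [ 0.5661 -0.1048  0.1347] q [-0.33  0.86  0.44  1.81  0.03  0.6  -0.23] F [ 0.5  0.5 -0.6] open 0.169
shift tool [ 0.1632 -0.0016 -0.0066]
```

View pics/t3.png

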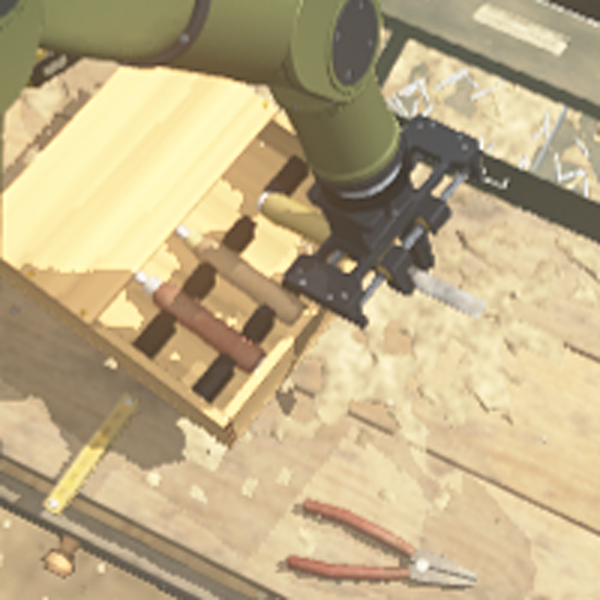

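The top crop shows the handle now clear of the cover (ferrule-side up, butt near (265,200)) and the blade tip at (480,300). I'll lift, level and turn it.

Call:
servo_tool(
  translation=[
    [-0.012, 0, -0.033],
    [-0.012, 0, -0.033],
    [-0.012, 0, -0.033],
    [0, 0, 0],
    [0, 0, 0],
    [0, 0, 0],
    [0, 0, 0],
  ],
  turn=[
    [0, 0, 0],
    [0, 0, 0],
    [0, 0, 0],
    [0, 0.0873, 0],
    [0, 0.0873, 0],
    [0, 0.0873, 0],
    [0, 0.0873, 0],
  ],
)

```text
clock: 7.68
tool_pos: [0.5665, -0.1026, 0.2396]
eef_rot: [0.769, 0.64, 0.001, -0.001]
contact_force: [-0.6, -0.5, -1.9]
opening: 0.175
finger_force: 60.0
```

Call:
servo_tool(
  translation=[
    [-0.03, 0, 0],
    [-0.03, 0, 0],
    [0, 0, 0],
    [0, 0, 0],
    [0, 0, 0],
    [0, 0, 0],
    [0, 0, 0],
    [0, 0, 0],
    [0, 0, 0],
    [0, 0, 0],
  ],
  turn=[
    [0, 0, -0.1571],
    [0, 0, -0.1571],
    [0, 0, -0.1571],
    [0, 0, -0.1571],
    [0, 0, -0.1571],
    [0, 0, -0.1571],
    [0, 0, -0.1571],
    [0, 0, -0.1571],
    [0, 0, -0.1571],
    [0, 0, -0.1571],
  ],
)

```text
clock: 8.93
tool_pos: [0.5602, -0.1623, 0.2395]
eef_rot: [0.089, 0.996, -0.0, -0.0]
contact_force: [0.1, -0.2, -2.4]
opening: 0.171
finger_force: 60.0
```

```bash
python3 - <<'E'
from h import *
delta([.593,-.18,.025],79.42)
s=snap('side','s4');cv2.imwrite('pics/s4.png',cv2.resize(s['img'][100:280,100:340],(800,600),interpolation=cv2.INTER_CUBIC)[...,::-1])
E
```

```text
t 8.93 pos [ 0.5602 -0.1623  0.2395] q [ 0.36  0.64 -0.26  1.69  0.21  0.84  1.4 ] F [ 0.1 -0.2 -2.4] open 0.171
shift tool [-0.0354 -0.0115  0.2144]
turn tool [-0.0002 -0.0003  0.0066]
```

View pics/s4.png

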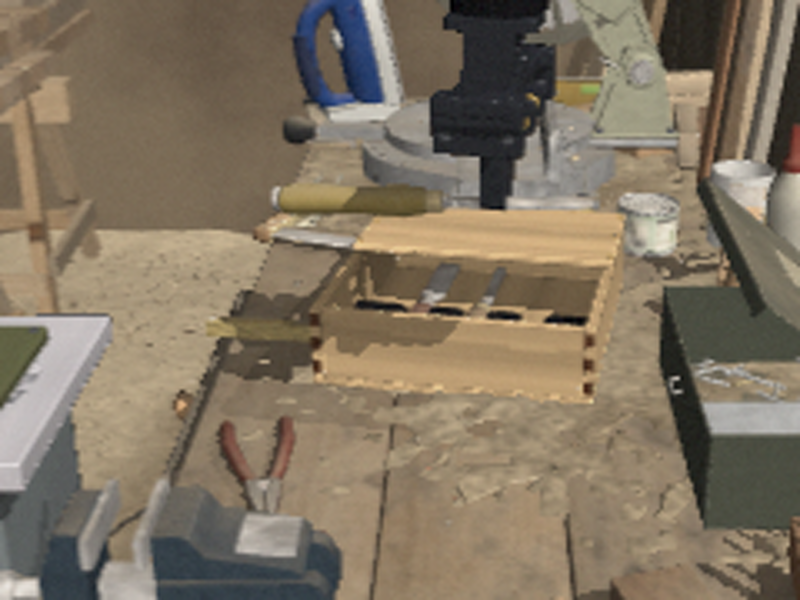

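The side crop shows the chisel held level without slipping: handle at (275–440,200), blade to the right of the fingers at ~(600,200). I'll lay it down on the clear bench.

Call:
servo_tool(
  translation=[
    [-0.018, -0.006, 0.03],
    [-0.017, -0.0055, 0.045],
    [0, 0, 0.05],
    [0, 0, 0.05],
    [0, 0, 0.03],
    [0, 0, 0.01],
    [0, 0, 0.006],
    [0, 0, 0.004],
    [0, 0, 0.002],
    [0, 0, 0],
  ],
  turn=[
    [0, 0, 0],
    [0, 0, 0],
    [0, 0, 0],
    [0, 0, 0],
    [0, 0, 0],
    [0, 0, 0],
    [0, 0, 0],
    [0, 0, 0],
    [0, 0, 0],
    [0, 0, 0],
  ],
)

```text
clock: 10.22
tool_pos: [0.5928, -0.1814, 0.0135]
eef_rot: [0.092, 0.996, -0.0, 0.001]
contact_force: [0.9, 0.3, -0.6]
opening: 0.176
finger_force: 59.9
```

Call:
servo_tool(
  translation=[
    [0, 0, 0],
    [0, 0, 0],
    [0, 0, 0],
    [0, 0, -0.02],
    [0, 0, -0.05],
    [0.02, 0, -0.05],
    [0.05, 0, -0.04],
    [0.049, 0, 0],
  ],
  turn=[
    [0, 0, 0],
    [0, 0, 0],
    [0, 0, 0],
    [0, 0, 0],
    [0, 0, 0],
    [0, 0, 0],
    [0, 0, 0],
    [0, 0, 0],
  ],
  grip=0.5,
)

```text
clock: 11.22
tool_pos: [0.4775, -0.1598, 0.1758]
eef_rot: [0.092, 0.996, -0.001, 0.004]
contact_force: [-0.2, 0.1, -0.5]
opening: 0.497
finger_force: 0.0
```

Call:
servo_tool(
  translation=[
    [0, 0, 0],
    [0, 0, 0],
    [0, 0, 0],
    [0, 0, 0],
    [0, 0, 0],
    [0, 0, 0],
    [0, 0, 0],
    [0, 0, 0],
    [0, 0, 0],
  ],
  turn=[
    [0, 0, 0.1848],
    [0, 0, 0.1848],
    [0, 0, 0.1848],
    [0, 0, 0.1848],
    [0, 0, 0.1848],
    [0, 0, 0.1848],
    [0, 0, 0.1848],
    [0, 0, 0.1848],
    [0, 0, 0.1848],
  ],
)

```text
clock: 12.35
tool_pos: [0.4768, -0.1591, 0.1731]
eef_rot: [0.8, 0.6, 0.001, 0.0]
contact_force: [0.2, -1.0, -0.3]
opening: 0.499
finger_force: 0.0
```

Call:
servo_tool(
  translation=[
    [0, 0, 0],
    [0, 0, 0],
    [0, 0, 0],
    [0, 0, 0],
    [0, 0, 0],
    [0, 0, 0],
    [0, 0, 0],
    [0, 0, 0],
    [0, 0, 0],
  ],
  turn=[
    [0, 0, 0.1848],
    [0, 0, 0.1848],
    [0, 0, 0.1848],
    [0, 0, 0.1848],
    [0, 0, 0.1848],
    [0, 0, 0.1848],
    [0, 0, 0.1848],
    [0, 0, 0.1848],
    [0, 0, 0],
  ],
)

```text
clock: 13.48
tool_pos: [0.4768, -0.1589, 0.1725]
eef_rot: [0.996, -0.091, 0.001, -0.0]
contact_force: [-0.1, 0.4, -0.9]
opening: 0.501
finger_force: 0.0
```

```bash
python3 - <<'E'
from h import *
delta([.474,-.158,.005],259.42)
for n in ['wrist','top']:
    s=snap(n,n+'5')
    if n=='wrist':cv2.imwrite('pics/w5.png',s['img'][...,::-1])
    P=pts(s);z=P[...,2]
    m=((z>.013)&(z<.034)&(P[...,0]>.38)&(P[...,0]<.62)&(P[...,1]>-.25)&(P[...,1]<-.09)).astype(np.uint8)
    c,l,st,_=cv2.connectedComponentsWithStats(m);i=1+np.argmax(st[1:,4]);q=P[l==i]
    print(n,len(q),cv2.minAreaRect((q[:,:2]*1000).astype(np.float32)),q[:,2].max())
E
```

```text
t 13.47 pos [ 0.4768 -0.1589  0.1725] q [-0.16  0.74  0.66  2.02 -0.77  0.64 -0.73] F [-0.1  0.4 -0.9] open 0.501
shift tool [-0.0031 -0.0003  0.1675]
turn tool [-0.0005 -0.001   0.0025]
wrist 5441 ((516.6767578125, -166.21543884277344), (27.939857482910156, 212.57984924316406), 79.0561752319336) 0.02695218469955557
top 319 ((459.12603759765625, -157.12725830078125), (27.595874786376953, 99.34922790527344), 78.88216400146484) 0.030426397149326125
```

View pics/w5.png

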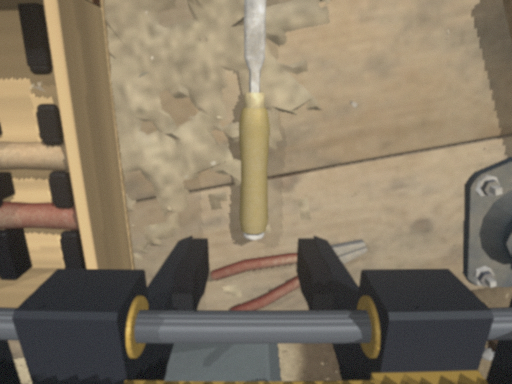

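The wrist view shows the chisel on bare bench, handle at column ~255, rows 93–238 with the butt at (255,238), lined up between the fingers; nothing touches the pliers or the vice. Now I'll grip the handle.

Call:
servo_tool(
  translation=[
    [0, 0, 0.05],
    [0, 0, 0.05],
    [0, 0, 0.04],
    [0, 0, 0.015],
    [0, 0, 0.006],
    [0, 0, 0.0035],
    [0, 0, 0],
  ],
  turn=[
    [0, 0, 0],
    [0, 0, 0],
    [0, 0, 0],
    [0, 0, 0],
    [0, 0, 0],
    [0, 0, 0],
    [0, 0, 0],
  ],
)

```text
clock: 14.45
tool_pos: [0.4768, -0.1597, 0.0079]
eef_rot: [0.996, -0.092, 0.0, 0.0]
contact_force: [0.5, 0.0, -0.2]
opening: 0.501
finger_force: 0.0
```

Call:
servo_tool(
  translation=[
    [0, 0, 0],
    [0, 0, 0],
    [0, 0, 0],
    [0, 0, 0],
    [0, 0, -0.03],
    [0, 0, -0.05],
    [0, 0, -0.05],
    [0, 0, -0.05],
    [0, 0, -0.04],
    [0, 0, 0],
  ],
  turn=[
    [0, 0, 0],
    [0, 0, 0],
    [0, 0, 0],
    [0, 0, 0],
    [0, 0, 0],
    [0, 0, 0],
    [0, 0, 0],
    [0, 0, 0],
    [0, 0, 0],
    [0, 0, 0],
  ],
  grip=0,
  grip_force=50,
)

```text
clock: 15.7
tool_pos: [0.4776, -0.16, 0.2294]
eef_rot: [0.996, -0.092, 0.002, 0.001]
contact_force: [0.2, -0.4, -1.4]
opening: 0.311
finger_force: 50.0
```

```bash
python3 - <<'E'
from h import *
delta([.5,-.2,.25],349.42)
E
```

```text
t 15.7 pos [ 0.4776 -0.16    0.2294] q [-0.2   0.65  0.73  1.97 -0.63  0.75 -0.85] F [ 0.2 -0.4 -1.4] open 0.311
shift tool [ 0.0295  0.0352 -0.0204]
turn tool [ 0.0048 -0.0027 -1.5705]
```

Call:
servo_tool(
  translation=[
    [0, 0, 0],
    [0, 0, 0],
    [0, 0, 0],
    [0, 0, 0],
    [0, 0, 0],
    [0, 0, 0],
    [0, 0, 0],
    [0, 0, 0],
    [0, 0, 0],
    [0, 0, 0],
  ],
  turn=[
    [0, 0, -0.157],
    [0, 0, -0.157],
    [0, 0, -0.157],
    [0, 0, -0.157],
    [0, 0, -0.157],
    [0, 0, -0.157],
    [0, 0, -0.157],
    [0, 0, -0.157],
    [0, 0, -0.157],
    [0, 0, -0.157],
  ],
)

```text
clock: 16.95
tool_pos: [0.4753, -0.1586, 0.2256]
eef_rot: [0.768, 0.641, -0.001, -0.001]
contact_force: [-0.5, -0.3, -1.5]
opening: 0.311
finger_force: 50.0
```

```bash
cat > plan.py <<'E'
from h import *
from rows import rows
a=np.deg2rad(-10.58);ex=np.array([np.cos(a),np.sin(a)]);ey=np.array([-ex[1],ex[0]]);O=np.array([.5455,.1128])
def tcp(ty,tz,th):
    t=np.deg2rad(th);c,s=np.cos(t),np.sin(t)
    return (ty-.1945*c-.005*s, tz+.1945*s-.005*c, th)
def now():
    st=r.get_state();l=(st['tool_pos'][:2]-O)@np.c_[ex,ey];print('local',l.round(4),st['tool_pos'][2].round(4));return l
E
python3 - <<'E'
from plan import *
b=.3;t=np.deg2rad(20)
p=tcp(.128-b*np.cos(t),.018+b*np.sin(t),20);print(p)
now();w=np.r_[O+.06*ex+p[0]*ey,p[1]];print(w);delta(w,-10.58,-20)
st=r.get_state();print(Ro.from_quat(st['eef_rot']).as_matrix().round(3))
s=snap('wrist','w6');cv2.imwrite('pics/w6.png',s['img'][...,::-1])
E
```

```text
(np.float64(-0.33838810169526007), np.float64(0.18243049777061363), 20)
local [-0.0192 -0.2797] 0.2256
[ 0.54234913 -0.23085183  0.1824305 ]
t 16.95 pos [ 0.4753 -0.1586  0.2256] q [ 0.08  0.56  0.24  1.96 -0.21  0.65  0.27] F [-0.5 -0.3 -1.5] open 0.311
shift tool [-0.0591  0.079   0.0429]
turn tool [-0.0026 -0.3496  0.0053]
[[ 0.179  0.984 -0.003]
 [ 0.984 -0.179  0.001]
 [ 0.001 -0.003 -1.   ]]
```

View pics/w6.png

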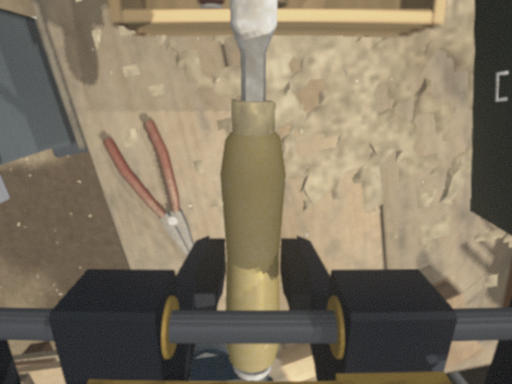

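The wrist view shows the handle squarely in the grip, the chisel running straight up column ~253 with its blade pointing toward the box at the top edge. I'll move to the tilted approach line.

Call:
servo_tool(
  translation=[
    [-0.02, 0.027, 0.014],
    [-0.02, 0.026, 0.015],
    [-0.019, 0.026, 0.014],
    [0, 0, 0],
    [0, 0, 0],
    [0, 0, 0],
    [0, 0, 0],
    [0, 0, 0],
  ],
  turn=[
    [0, 0, 0.005],
    [0, 0, 0],
    [0, 0, 0],
    [0, -0.0874, 0],
    [0, -0.0874, 0],
    [0, -0.0874, 0],
    [0, -0.0874, 0],
    [0, 0, 0],
  ],
)

```text
clock: 18.0
tool_pos: [0.5428, -0.229, 0.1819]
eef_rot: [0.758, 0.629, -0.135, 0.109]
contact_force: [0.6, 0.5, -1.2]
opening: 0.311
finger_force: 50.0
```

```bash
python3 - <<'E'
from plan import *
p=tcp(.128-.3*np.cos(np.deg2rad(20)),.018+.3*np.sin(np.deg2rad(20)),20)
now();delta(np.r_[O+.06*ex+p[0]*ey,p[1]],-10.58,-20)
# chisel line from wrist depth & box edges in one view
s=snap('wrist','w7');P=pts(s);z=P[...,2];L=(P[...,:2]-O)@np.c_[ex,ey]
q=L[(abs(z-.08)<.003)&(abs(L[...,0])<.16)&(L[...,1]<-.01)&(L[...,1]>-.17)];print('walls',len(q),np.percentile(q,[1,99],axis=0))
s2=snap('top','t7');P2=pts(s2)
for nm,Q in(('w',P),('t',P2)):
    l=(Q[...,:2]-O)@np.c_[ex,ey];z=Q[...,2]
    m=(abs(l[...,0]-.06)<.025)&(l[...,1]>-.26)&(l[...,1]<-.165)&(z>.09)&(z<.2)
    if m.sum()>20:
        k=np.polyfit(l[m][:,1],l[m][:,0],1);print(nm,m.sum(),'x at -.25,-.17',np.polyval(k,[-.25,-.17]), np.polyfit(l[m][:,1],z[m],1))
E
```

```text
local [ 0.0601 -0.3364] 0.1819
t 18.0 pos [ 0.5428 -0.229   0.1819] q [-0.17  0.79  0.53  1.81 -0.04  0.6   0.06] F [ 0.6  0.5 -1.2] open 0.311
shift tool [-0.002  -0.0001  0.0001]
turn tool [-0.0046 -0.0003 -0.0011]Traceback (most recent call last):
  File "<stdin>", line 6, in <module>
    return _quantile_unchecked(
        a, q, axis, out, overwrite_input, method, keepdims, weights)
    return _ureduce(a,
                    func=_quantile_ureduce_func,
    ...<5 lines>...
                    overwrite_input=overwrite_input,
                    method=method)
    r = func(a, **kwargs)
    result = _quantile(arr,
                       quantiles=q,
    ...<2 lines>...
                       out=out,
                       weights=wgt)
    slices_having_nans = np.isnan(arr[-1, ...])
                                  ~~~^^^^^^^^^
IndexError: index -1 is out of bounds for axis 0 with size 0
```

Call:
servo_tool(
  translation=[
    [0.03, 0, 0],
    [0.03, 0, 0],
    [0.03, 0, 0],
    [0.03, 0, 0],
    [0.02, 0, 0],
    [0.02, 0, 0],
    [0.02, 0, 0],
    [0.02, 0, 0],
    [0, 0, 0],
  ],
  turn=[
    [0, 0, 0],
    [0, 0, 0],
    [0, 0, 0],
    [0, 0, 0],
    [0, 0, 0],
    [0, 0, 0],
    [0, 0, 0],
    [0, 0, 0],
    [0, 0, 0],
  ],
)

```text
clock: 19.18
tool_pos: [0.5788, -0.0454, 0.1148]
eef_rot: [0.758, 0.628, -0.134, 0.11]
contact_force: [0.6, 0.3, -1.3]
opening: 0.314
finger_force: 50.0
```

```bash
python3 - <<'E'
from plan import *
now()
s=snap('wrist','w8');cv2.imwrite('pics/w8.png',s['img'][...,::-1])
E
```

```text
local [ 0.0618 -0.1494] 0.1148
```

View pics/w8.png

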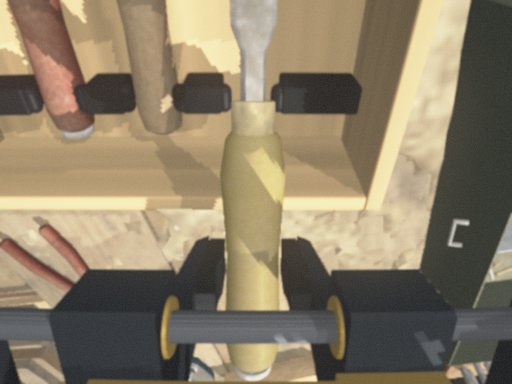

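The wrist view shows the blade shoulder entering above the foam gap at row ~95: gap edges at columns ~231 and ~273, chisel axis at ~253, so it is laterally centred to under 1 mm. That is the last picture I'll view; from here I'll go by numbers.

```bash
python3 - <<'E'
from plan import *
l=now();delta(np.r_[O+.0615*ex-.055*ey,.080],-10.58,-20)
s=load('w8');hsv=cv2.cvtColor(s['img'],cv2.COLOR_RGB2HSV)
# foam gap at place, dark blocks on rows 75-112, top face z=.036
f=(hsv[...,2]<70).astype(np.uint8);f[:72]=0;f[115:]=0
n,lab,st,c=cv2.connectedComponentsWithStats(f)
for i in range(1,n):
    if st[i,4]>200:
        vu=np.argwhere(lab==i);p=(onplane(s,vu[:,::-1],.036)[:,:2]-O)@np.c_[ex,ey];print(st[i],np.percentile(p,[1,99],axis=0).round(4).tolist())
y=cv2.inRange(hsv,(15,60,90),(35,255,255))
for v in (150,180,210): 
    u=np.where(y[v,215:295])[0]+215;print(v,u.min(),u.max())
ps=[tcp(.128,.018,20),tcp(.128,.018,16),tcp(.129,.019,12),tcp(.130,.020,8),tcp(.130,.021,5),tcp(.130,.022,3),tcp(.130,.023,1.5),tcp(.130,.024,0)]
print(np.round(ps,4));rows(ps)
E
```

```text
local [ 0.0619 -0.1513] 0.1155
t 19.23 pos [ 0.5785 -0.0473  0.1155] q [-0.46  0.93  0.53  1.77 -0.14  0.63 -0.18] F [-0.1 -0.  -1.5] open 0.312
shift tool [ 0.1026 -0.0008  0.0003]
turn tool [-0.002   0.0016 -0.0041]
[ 456   72   56   43 2253] [[0.183, -0.1085], [0.2213, -0.0824]]
[  75   74   60   40 1886] [[-0.0429, -0.1073], [-0.0086, -0.0846]]
[173  75  38  37 707] [[0.0152, -0.1071], [0.0362, -0.0863]]
[ 272   74   89   40 2781] [[0.0747, -0.1079], [0.1248, -0.0847]]
[   0   76   43   38 1158] [[-0.0942, -0.1069], [-0.0656, -0.0842]]
150 215 294
180 215 294
210 216 294
[[-5.65e-02  7.98e-02  2.00e+01]
 [-6.03e-02  6.68e-02  1.60e+01]
 [-6.23e-02  5.45e-02  1.20e+01]
 [-6.33e-02  4.21e-02  8.00e+00]
 [-6.42e-02  3.30e-02  5.00e+00]
 [-6.45e-02  2.72e-02  3.00e+00]
 [-6.46e-02  2.31e-02  1.50e+00]
 [-6.45e-02  1.90e-02  0.00e+00]]
[0.0008, 0, 0.0136] [0, 0.0698, 0]
[0.0015, 0, 0.0123] [0, 0.0698, 0]
[0.0016, 0, 0.0124] [0, 0.0698, 0]
[0.0004, 0, 0.0092] [0, 0.0524, 0]
[0.0002, 0, 0.0058] [0, 0.0349, 0]
[0.0001, 0, 0.0041] [0, 0.0262, 0]
[0.0002, 0, 0.0041] [0, 0.0262, 0]
```

Call:
servo_tool(
  translation=[
    [0.02, -0.0003, 0],
    [0.02, -0.0003, 0],
    [0.02, -0.0002, 0],
    [0.02, 0, 0],
    [0.015, 0, 0],
    [0.0065, 0, 0],
    [0, 0, 0],
  ],
  turn=[
    [0, 0, -0.004],
    [0, 0, 0],
    [0, 0, 0],
    [0, 0, 0],
    [0, 0, 0],
    [0, 0, 0],
    [0, 0, 0],
  ],
)

```text
clock: 20.1
tool_pos: [0.5955, 0.0461, 0.0808]
eef_rot: [0.758, 0.629, -0.135, 0.111]
contact_force: [-0.1, -0.4, -1.8]
opening: 0.311
finger_force: 50.0
```

```bash
python3 - <<'E'
from plan import *
l=now();delta(np.r_[O+.0612*ex-.0565*ey,.0798],-10.58,-20)
E
```

```text
local [ 0.0614 -0.0564] 0.0808
t 20.1 pos [0.5955 0.0461 0.0808] q [-0.59  1.01  0.52  1.67 -0.19  0.7  -0.29] F [-0.1 -0.4 -1.8] open 0.311
shift tool [ 0.0003 -0.0002  0.001 ]
turn tool [-0.002   0.0017 -0.0012]
```

Right on plan. I'll level and lower gradually.

Call:
servo_tool(
  translation=[
    [0.0008, 0, 0.0136],
    [0.0015, 0, 0.0123],
    [0.0016, 0, 0.0124],
    [0, 0, 0],
  ],
  turn=[
    [0, 0.07, 0],
    [0, 0.07, 0],
    [0, 0.07, 0],
    [0, 0, 0],
  ],
)

```text
clock: 20.6
tool_pos: [0.5933, 0.0353, 0.0435]
eef_rot: [0.77, 0.634, -0.056, 0.044]
contact_force: [0.1, 0.1, -1.1]
opening: 0.311
finger_force: 50.0
```

Call:
servo_tool(
  translation=[
    [0.0004, 0, 0.0092],
    [0.0002, 0, 0.0058],
    [0, 0, 0],
  ],
  turn=[
    [0, 0.052, 0],
    [0, 0.035, 0],
    [0, 0, 0],
  ],
)

```text
clock: 20.98
tool_pos: [0.594, 0.0371, 0.0286]
eef_rot: [0.77, 0.637, -0.022, 0.017]
contact_force: [-0.1, -2.1, 2.0]
opening: 0.314
finger_force: 50.0
```

```bash
python3 - <<'E'
from plan import *
l=now();delta(np.r_[O+.0612*ex-.0645*ey,.019],-10.58,0);print(r.get_state()['moment'])
E
```

```text
local [ 0.0616 -0.0656] 0.0286
t 20.98 pos [0.594  0.0371 0.0286] q [-0.29  0.98  0.21  1.78 -0.3   0.43 -0.07] F [-0.1 -2.1  2. ] open 0.314
shift tool [ 0.0016 -0.0004  0.0096]
turn tool [-0.0013  0.0549 -0.0033]
[-0.48488318  0.23768841 -0.10225213]
```

Call:
servo_tool(
  translation=[
    [0.0003, 0, 0.003],
    [0.0003, 0, 0.003],
    [0.0002, 0, 0.0025],
    [0, 0, 0.001],
    [0, 0, 0],
  ],
  turn=[
    [0, 0.02, 0],
    [0, 0.02, 0],
    [0, 0.015, 0],
    [0, 0, 0],
    [0, 0, 0],
  ],
)

```text
clock: 21.6
tool_pos: [0.5937, 0.0385, 0.0182]
eef_rot: [0.77, 0.638, -0.0, -0.001]
contact_force: [0.3, -1.1, -4.3]
opening: 0.312
finger_force: 50.0
```

```bash
python3 - <<'E'
from plan import *
l=now();delta(np.r_[O+.0612*ex-.0645*ey,.019],-10.58,0);print(r.get_state()['moment'])
E
```

```text
local [ 0.061  -0.0642] 0.0182
t 21.6 pos [0.5937 0.0385 0.0182] q [-0.22  0.98  0.14  1.79 -0.32  0.39 -0.03] F [ 0.3 -1.1 -4.3] open 0.312
shift tool [-0.0003  0.0002 -0.0008]
turn tool [-0.002  -0.001  -0.0019]
[-0.28484668 -0.02365465  0.0454428 ]
```

The lips are past their widest, since the force now pulls down. I'll release, rise, shut the fingers and press on the handle top within the trough.

Call:
servo_tool(
  translation=[
    [0, 0, 0],
    [0, 0, 0],
    [0, 0, 0],
    [0, 0, -0.02],
    [0, 0, -0.03],
    [0, 0, 0],
  ],
  turn=[
    [0, 0, 0],
    [0, 0, 0],
    [0, 0, 0],
    [0, 0, 0],
    [0, 0, 0],
    [0, 0, 0],
  ],
  grip=0.42,
)

```text
clock: 22.35
tool_pos: [0.5961, 0.0384, 0.0719]
eef_rot: [0.77, 0.638, 0.002, 0.001]
contact_force: [-0.1, 0.1, -0.7]
opening: 0.42
finger_force: 0.0
```

Call:
servo_tool(
  translation=[
    [0, 0, 0],
    [0, 0, 0],
    [0, 0, 0],
    [0, 0, 0],
    [0, 0, 0.015],
    [0, 0, 0.01],
    [0, 0, 0.005],
    [0, 0, 0],
  ],
  turn=[
    [0, 0, 0],
    [0, 0, 0],
    [0, 0, 0],
    [0, 0, 0],
    [0, 0, 0],
    [0, 0, 0],
    [0, 0, 0],
    [0, 0, 0],
  ],
  grip=0,
)

```text
clock: 23.35
tool_pos: [0.5936, 0.0385, 0.038]
eef_rot: [0.77, 0.638, -0.0, -0.001]
contact_force: [0.4, -0.2, 0.4]
opening: 0.007
finger_force: 0.0
```

```bash
python3 - <<'E'
from plan import *
l=now();delta(np.r_[O+.061*ex-.054*ey,.035],-10.58,0)
E
```

```text
local [ 0.0609 -0.0642] 0.038
t 23.35 pos [0.5936 0.0385 0.038 ] q [-0.23  0.95  0.16  1.79 -0.32  0.43 -0.03] F [ 0.4 -0.2  0.4] open 0.007
shift tool [0.0102 0.0001 0.003 ]
turn tool [-0.0024 -0.0014 -0.0021]
```

Call:
servo_tool(
  translation=[
    [0.01, 0, 0],
    [0, 0, 0.002],
    [0, 0, 0.002],
    [0, 0, 0.002],
    [0, 0, 0],
  ],
  turn=[
    [0, 0, 0],
    [0, 0, 0],
    [0, 0, 0],
    [0, 0, 0],
    [0, 0, 0],
  ],
)

```text
clock: 23.98
tool_pos: [0.5971, 0.0483, 0.0342]
eef_rot: [0.77, 0.638, 0.001, -0.0]
contact_force: [-1.3, 0.9, 10.2]
opening: 0.001
finger_force: 5.2
```

Call:
servo_tool(
  translation=[
    [0, 0, 0.002],
    [0, 0, 0],
    [0, 0, -0.008],
    [-0.028, 0, 0],
    [0, 0, 0.004],
    [0, 0, 0.002],
    [0, 0, 0.002],
    [0, 0, 0.002],
    [0, 0, 0],
  ],
  turn=[
    [0, 0, 0],
    [0, 0, 0],
    [0, 0, 0],
    [0, 0, 0],
    [0, 0, 0],
    [0, 0, 0],
    [0, 0, 0],
    [0, 0, 0],
    [0, 0, 0],
  ],
)

```text
clock: 25.1
tool_pos: [0.5936, 0.0177, 0.0339]
eef_rot: [0.771, 0.637, 0.002, 0.002]
contact_force: [-6.7, -5.9, 42.8]
opening: 0.005
finger_force: 21.0
```

Both ends are at 34 mm, fully down on the floor. I'll retreat and check.

Call:
servo_tool(
  translation=[
    [0, 0, -0.01],
    [0, 0, -0.03],
    [0, 0, -0.05],
    [0, 0, -0.05],
    [0, 0, -0.03],
    [-0.04, 0, 0],
    [-0.04, 0, 0],
    [0, 0, 0],
  ],
  turn=[
    [0, 0, 0],
    [0, 0, 0],
    [0, 0, 0],
    [0, 0, 0],
    [0, 0, 0],
    [0, 0, 0],
    [0, 0, 0],
    [0, 0, 0],
  ],
)

```text
clock: 26.1
tool_pos: [0.5751, -0.061, 0.1983]
eef_rot: [0.772, 0.636, -0.001, -0.001]
contact_force: [0.3, 0.1, 0.1]
opening: 0.004
finger_force: 0.0
```

```bash
python3 - <<'E'
from plan import *
s=snap('wrist','w9');P=pts(s);z=P[...,2];L=(P[...,:2]-O)@np.c_[ex,ey]
s0=load('w1');P0=pts(s0);z0=P0[...,2];L0=(P0[...,:2]-O)@np.c_[ex,ey]
for nm,LL,zz in(('now',L,z),('before',L0,z0)):
  for c in(-.06,0,.06):
    o=[]
    for y in(-.12,-.1,-.08,-.066,-.05,-.03,-.01):
        m=(abs(LL[...,0]-c-.001)<.006)&(abs(LL[...,1]-y)<.004);o.append(round(float(np.median(zz[m]))*1000,1) if m.sum()>3 else None)
    m=(abs(LL[...,0]-c-.001)<.025)&(LL[...,1]>-.09)&(LL[...,1]<-.045)&(zz>.02)&(zz<.04);q=LL[m]
    m2=(abs(LL[...,0]-c-.001)<.008)&(LL[...,1]<-.04)&(LL[...,1]>-.138)&(zz>.017)&(zz<.045);e=LL[m2]
    print(nm,c,o,'xmean',q[:,0].mean().round(4) if len(q) else None,'ymin',e[:,1].min().round(4) if len(e) else None)
t=snap('top','t9');t0=load('top');d=abs(t['z_map']-t0['z_map'])>.012
d[:, :]&=(t['z_map']>0)&(t0['z_map']>0)
n,l,st,c=cv2.connectedComponentsWithStats(cv2.morphologyEx(d.astype(np.uint8),cv2.MORPH_OPEN,np.ones((3,3))));print([x.tolist() for x in st[1:] if x[4]>15])
now();print(r.get_state()['contact_force'])
E
```

```text
now -0.06 [31.0, 32.9, 31.7, 31.5, 31.5, 32.6, 32.0] xmean -0.0557 ymin -0.1279
now 0 [31.8, 32.6, 32.0, 31.3, 31.8, 32.6, 31.5] xmean 0.003 ymin -0.1271
now 0.06 [31.5, 32.6, 343.6, 31.5, 31.8, 32.7, None] xmean 0.0622 ymin -0.1293
before -0.06 [31.5, 32.8, 32.1, 31.4, 31.6, 32.5, 31.5] xmean -0.0559 ymin -0.138
before 0 [31.9, 32.7, 31.9, 31.5, 31.9, 281.0, 31.0] xmean 0.0028 ymin -0.1262
before 0.06 [21.8, 22.8, 23.1, 23.0, 23.3, 281.1, 24.7] xmean 0.0597 ymin -0.13
[[0, 82, 299, 302, 35657]]
local [ 0.0611 -0.1609] 0.198
[-0.09235418 -0.30633353 -0.02479517]
```

```bash
python3 -c "
from plant import r
print(r.finish_job())"
```

```text
the job is handed in; nothing more can be done
None
```

The 18 mm chisel is turned round and back in its own place, blade under the cover and handle pressed down level with the other two (which measured unmoved), handed in at about 26 s; the last press on the handle, with the fingertips, peaked at 43 N or more, and I viewed 11 pictures, one over the limit of 10.

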